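# Clip the turntable's retainer onto its spindle

### The arm

A 7-joint arm with a two-finger parallel gripper is mounted at the origin on the work surface. World frame = base frame: x ahead of the robot, y to its left, z up, the work surface at z = 0. Lengths are in m, angles in rad, forces in N, time in s.
With the tool pointing down it reaches from about 0.4 to 0.85 m from the base axis. Payload 4.4 kg.
Tool frame: the origin (TCP) lies at the very end of the fingers, on their centre line; the grasp point (between the pads) lies 19 mm behind it (r.grip_point_offset is the distance from the TCP to the grasp point, in m); z points along the fingers, y is the direction in which the jaws open and shut (so a half turn about z gives the same grasp; the last joint's range is limited). The gripper opens to 94 mm and grips with 3 to 60 N. Pads are 16 mm wide; open, the fingers measure 119 mm over their backs; the gripper's body (75 mm by 177 mm) begins 78 mm behind the grasp point.
Start: joints at [1.065, 0.628, 0.038, 1.517, -0.027, 0.996, -0.02], TCP at [0.277, -0.588, 0.175] pointing down, gripper open.
Joint ranges: [-3.06, 3.06], [-0.37, 2.12], [-1.25, 1.32], [0.18, 2.47], [-1.1, 4.24], [0.23, 1.98], [-2.94, 2.94]. Speed limits (rad/s): [2.57, 2.57, 3.14, 3.14, 3.14, 3.14, 3.14].

### API

Orientations are given as a unit quaternion [x, y, z, w].
In Python, from station import observe, grab_frame, camera_params, ticket, r gives the robot as it stands.
- The arm moves only by the shell command python3 -m handwheel 'ROWS'. ROWS is JSON, a list of rows, each a list of 5 numbers: the shift along the world's x, y, z in m, then the turn about the world's z in degrees, then the opening in per cent of the stroke, from 0 (shut) to 100 (fully open). In form: [[dx, dy, dz, spin, fingers], ...]. A call has 1 to 20 rows; each row is the pose to reach, as a shift and turn from the pose commanded when the call began; what a row does not reach only later rows make up. A row lasts 1/10 s, in which the tool goes at most 50 mm and 8.59 degrees, less where a joint would pass 70% of its speed; a pose out of reach is approached as far as the arm can. A call with a gripper value outside its range is refused whole. The fingers move at their own pace and stop on an object; the grip force is fixed at half the most. Time passes only in rows, so rows that repeat a pose let the fingers close. It gives the time, the measured TCP pose, the force and the opening at its end, in the units of the state.
- observe(): the state, without advancing time (a new reading comes with each control period).
- grab_frame(name): name is "scene" or "top"; returns the picture (400x640x3 uint8, red, green, blue); there is no depth.
- camera_params(name): a dict with "fx", "fy", "cx", "cy" (pixels), "dist_coeffs" ([k1, k2, p1, p2, k3] as OpenCV has them; the pictures are not rectified), "world_to_cam" (4x4, takes a point from world to camera coordinates). Camera axes: x right, y down, z forward; pixel columns grow to the right and rows downward; lengths in m; the calibration is good to about 2 mm. A picture is of the moment at which its call begins. camera_params takes no time and is no camera call.
- ticket.job_done(): hands the job in, once; it reports no verdict.
The state is a dict: "time_s": time; "joints": joint angles; "qvel": joint speeds; "effort": joint torques, N m; "tcp_pos": TCP position; "tcp_rot": TCP orientation; "ft_force": force on the tool from outside, world axes, zero at the start; "ft_torque": the same for the moment, N m; "width": opening from 0.0 (shut) to 1.0 (fully open).
Only numpy, scipy, OpenCV 4.12 (cv2) and the standard library are available. Lean on these libraries where they do the work, as an engineer would, in place of code of your own. Each camera call takes 0.05 s, during which the arm holds its last target. There are 200 camera calls.

### The job

The sorting turntable's retaining clip is off. Take the larger of the two open steel clips by its upright fin and press it sideways, mouth first, into the groove under the spindle's head until it snaps fully home, lying flat on the hub washer, and let go of it. Leave the smaller clip where it lies.

Things in the scene. Friction and masses are not known exactly. Their poses are not given: they have to be found in the camera images.
- groove (a point): On the axis of the fixed steel spindle in the middle of the pine turntable (330 mm across, top at z 32 mm), at z 42 mm: the clip's eye belongs here. Hub washer 90 mm across, top at z 38; round groove 30 mm across, z 38 to 54; head 44 mm across, z 54 to 66. Its z is up. On its -x side the board is empty: come in along +x. Elsewhere loose things to 28 mm high, 70 mm or more from the axis.
- clip_eye (a point): Centre of the larger clip's eye, 4 mm above its underside. Dark steel, flat, 8 mm thick, 96 mm long, 66 mm wide, 0.1 kg. +x points out of its open mouth, z up. Two sprung jaws: flared tips 33 mm ahead of here, 24 mm gap 12 mm ahead; they snap over the 30 mm groove at a push of 5 to 12 N and close behind it as this point reaches the spindle's axis.
- clip_fin (a point): Grip point in the larger clip's upright fin: 52 mm behind the eye (along -x), 30 mm above the underside. The fin is 22 mm long (x), 14 mm thick (y) and stands from the plate's top, 8 mm, to 49 mm above the underside; pinch it across y from above. Same axes as the eye.
- small_clip_eye (a point): Centre of the eye of the smaller clip, 4 mm above its underside: same shape, 75 mm long and 40 mm wide, with an equally big fin 44 mm behind the eye; too small for this spindle. Not to be moved. Same axes as the larger.
There are look-alikes about, which are no part of the job. What is shaped like the part that bears clip_eye but pink is not meant.

How it is judged:
At the end, for the whole second after the job is handed in: The larger clip is snapped around the spindle's neck: the centre of its eye within 8 mm of the spindle's axis (sideways) and between 4 mm below and 6 mm above the groove point, the clip flat within 10 degrees; the smaller clip less than 30 mm from where it started (horizontal distance between clip_eye and groove below 0.008 m and z of clip_eye in the frame of groove between -0.004 and 0.006 m and angle between the z axis of clip_eye and the z axis of groove, either way round below 0.175 rad and distance of small_clip_eye from where it was at the start of the episode below 0.03 m); the robot touches nothing.
It also fails if it takes over 45 s, if anything falls off the work surface, if the arm or the gripper's body presses on something with over 40 N, if the wrist force passes 120 N, or if a joint passes its speed limit or range.

## Working session

There is one attempt and no reset: what is moved stays moved. The work goes in short steps, Python scripts to look and compute and a shell command to move; the robot and the scene stay as the last step left them, time stands still between calls to the robot, and variables do not carry over. Pictures are saved under pics/ and viewed, about 8 in all and at most 12, crops included, and the job is handed in when it is done.

```bash
mkdir -p pics
cat > h.py <<'E'
import numpy as np, cv2
from station import observe, grab_frame, camera_params, ticket, r
def ray(n,px):
    p=camera_params(n);K=np.array([[p['fx'],0,p['cx']],[0,p['fy'],p['cy']],[0,0,1]])
    T=np.array(p['world_to_cam']);R=T[:3,:3];o=-R.T@T[:3,3]
    u=cv2.undistortPoints(np.array(px,float).reshape(-1,1,2),K,np.array(p['dist_coeffs']))[:,0]
    return o,np.c_[u,np.ones(len(u))]@R
def onz(n,px,z):
    o,d=ray(n,px); return o+d*((z-o[2])/d[:,2])[:,None]
def proj(n,P):
    p=camera_params(n);K=np.array([[p['fx'],0,p['cx']],[0,p['fy'],p['cy']],[0,0,1]])
    T=np.array(p['world_to_cam'])
    return cv2.projectPoints(np.array(P,float).reshape(-1,1,3),cv2.Rodrigues(T[:3,:3])[0],T[:3,3],K,np.array(p['dist_coeffs']))[0][:,0]
def save(n,f,crop=None,s=1):
    im=grab_frame(n); 
    cv2.imwrite('pics/raw_'+f,im[...,::-1])
    if crop: x,y,w,h=crop; im=im[y:y+h,x:x+w]
    cv2.imwrite('pics/'+f,cv2.resize(im[...,::-1],None,fx=s,fy=s,interpolation=cv2.INTER_CUBIC));
E
python3 - <<'E'
from h import *
save('top','t0.png');save('scene','s0.png')
for n in('top','scene'): print(ray(n,[[320,200]]))
s=observe();print(s['tcp_pos'],s['tcp_rot'],s['width'],s['time_s'],s['ft_force'])
E
```

```text
(array([0.37915557, 0.1386336 , 1.21398205]), array([[ 0.10948188, -0.01800011, -0.99384545]]))
(array([0.88487395, 0.20343538, 0.73937545]), array([[-0.49322617, -0.08215322, -0.86605059]]))
[ 0.27649733 -0.58755752  0.17397462] [ 9.75919046e-01  2.18131444e-01 -1.96656250e-04 -8.06794942e-04] 1.0019352444357286 0.1 [-0.00847379 -0.44372092  0.24779778]
```

View pics/t0.png

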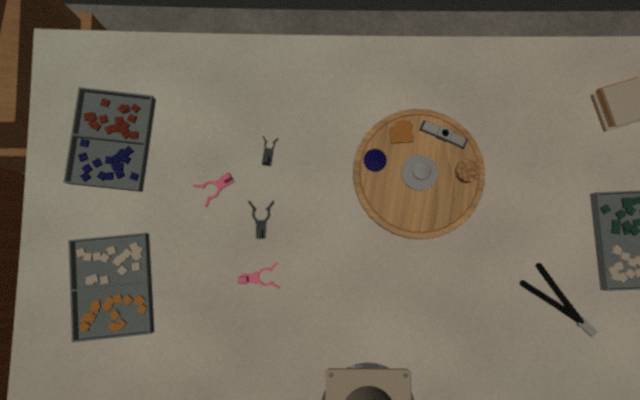

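View pics/s0.png

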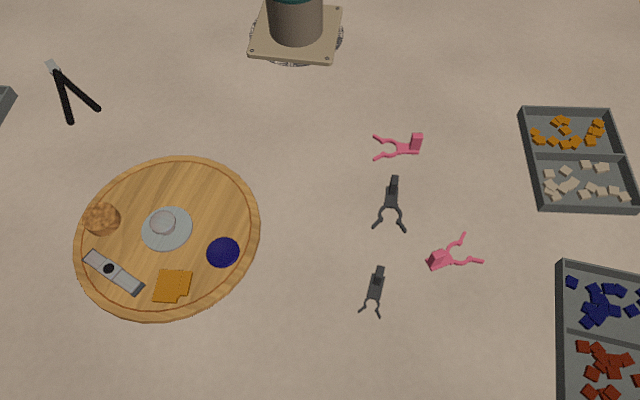

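Top view: the dark clips are at (261,220), which looks larger, and (268,152), which looks smaller. The pink look-alikes at (215,187) and (259,277) are excluded. The spindle head is at about (421,171). Next I measure these and enlarge.

Run:
```python
from h import *
im=cv2.imread('pics/raw_t0.png')
print('base',onz('top',[[368,390]],0))
crop=im[125:250,190:290];cv2.imwrite('pics/c0.png',cv2.resize(crop,None,fx=5,fy=4.8*1.0,interpolation=cv2.INTER_CUBIC)[:600])
for n,x0,y0,x1,y1 in(('top',240,130,285,245),('scene',355,165,415,325)):
    m=cv2.imread('pics/raw_%s0.png'%n[0]);g=m.max(2);mask=np.zeros(g.shape,np.uint8)
    mask[y0:y1,x0:x1]=(g[y0:y1,x0:x1]<105)*255
    sat=m.max(2).astype(int)-m.min(2)
    for c in cv2.findContours(mask,0,1)[0]:
        if cv2.contourArea(c)<60: continue
        P=onz(n,c[:,0],.006)[:,:2]; b=cv2.minAreaRect(P.astype(np.float32)); print(n,cv2.boundingRect(c),b)
# washer
for n in('top','scene'):
    m=cv2.imread('pics/raw_%s0.png'%n[0]);h=cv2.cvtColor(m,cv2.COLOR_BGR2HSV)
    x0,y0,x1,y1=(398,148,445,195) if n=='top' else (135,200,197,256)
    mask=np.zeros(h.shape[:2],np.uint8);mask[y0:y1,x0:x1]=(h[y0:y1,x0:x1,1]<60)*255
    c=max(cv2.findContours(mask,0,1)[0],key=cv2.contourArea)
    P=onz(n,cv2.convexHull(c)[:,0],.038)[:,:2].astype(np.float32);print(n,cv2.fitEllipse(P))
```

```text
base [[ 0.05066754 -0.00205614  0.        ]]
top (248, 201, 26, 38) ((0.4622058570384979, 0.2659471035003662), (0.09281053394079208, 0.06263751536607742), 0.41478466987609863)
top (262, 136, 16, 30) ((0.6373149156570435, 0.24591290950775146), (0.035975392907857895, 0.07475695759057999), 88.37390899658203)
scene (358, 266, 27, 53) ((0.6296376585960388, 0.25383448600769043), (0.03804830089211464, 0.09154820442199707), 82.29772186279297)
scene (371, 175, 35, 58) ((0.45025479793548584, 0.2674272656440735), (0.12400589883327484, 0.06296692043542862), 0.4307613670825958)
top ((0.5800575017929077, -0.1279970407485962), (0.08743070065975189, 0.08862324059009552), 22.63954734802246)
scene ((0.5815528035163879, -0.12386772781610489), (0.08833032101392746, 0.09154991805553436), 135.55300903320312)
```

View pics/c0.png

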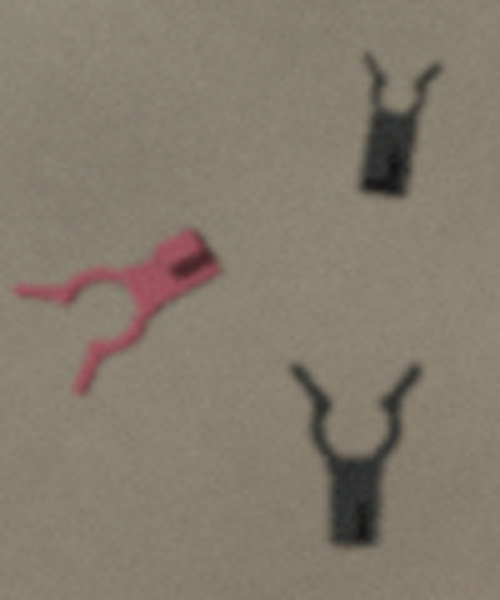

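The crop confirms it. The clip at top (261,220) measures about 93×63 mm, so it is the larger (96×66). The one at (268,152) measures about 75×36 mm, so it is the smaller. The larger clip's yaw is about 0.4°, its eye is at about (0.477, 0.266) and its fin at about (0.425, 0.266). The spindle is at about (0.581, −0.126). I go above the fin via a waypoint.

```bash
python3 -m handwheel '[[0.22,0.44,0.03,-25,60],[0.22,0.44,0.03,-25,60],[0.22,0.44,0.03,-25,60],[0.22,0.44,0.03,-25,60],[0.22,0.44,0.03,-25,60],[0.22,0.44,0.03,-25,60],[0.22,0.44,0.03,-25,60],[0.22,0.44,0.03,-25,60],[0.22,0.44,0.03,-25,60],[0.22,0.44,0.03,-25,60],[0.22,0.44,0.03,-25,60]]'
python3 -m handwheel '[[-0.07,0.414,-0.08,0,50],[-0.07,0.414,-0.08,0,50],[-0.07,0.414,-0.08,0,50],[-0.07,0.414,-0.08,0,50],[-0.07,0.414,-0.08,0,50],[-0.07,0.414,-0.08,0,50],[-0.07,0.414,-0.08,0,50],[-0.07,0.414,-0.08,0,50],[-0.07,0.414,-0.08,0,50],[-0.07,0.414,-0.08,0,50],[-0.07,0.414,-0.08,0,50],[-0.07,0.414,-0.08,0,50]]'
python3 - <<'E'
from h import *
save('scene','s1.png',(340,60,160,180),3)
s=observe();print(s['tcp_pos'],s['tcp_rot'],s['width'],s['time_s'],s['ft_force'])
# fin from two views: fin top z .049
print(proj('scene',[[.425,.266,.049],[.425,.266,.03],[.477,.266,.004]]),proj('top',[[.425,.266,.049],[.477,.266,.004]]))
E
```

```text
time_s: 1.2
tcp_pos: [0.4998, -0.1406, 0.2047]
tcp_rot: [1.0, 0.007, 0.001, -0.002]
ft_force: [0.6, 0.3, -0.0]
width: 0.599
time_s: 2.4
tcp_pos: [0.4274, 0.2637, 0.1248]
tcp_rot: [1.0, 0.0, 0.0, 0.001]
ft_force: [0.3, -0.4, -0.2]
width: 0.497
[0.42751232 0.26376151 0.12495717] [9.99999874e-01 1.52667155e-04 1.86094484e-04 4.40528558e-04] 0.5034372072800399 2.45 [-0.02741529 -0.33301176  0.67908446]
[[393.31279235 178.01096441]
 [391.94262518 183.44269453]
 [388.16013374 213.75950291]] [[258.14112222 233.62440362]
 [260.48902746 213.60139074]]
```

View pics/s1.png

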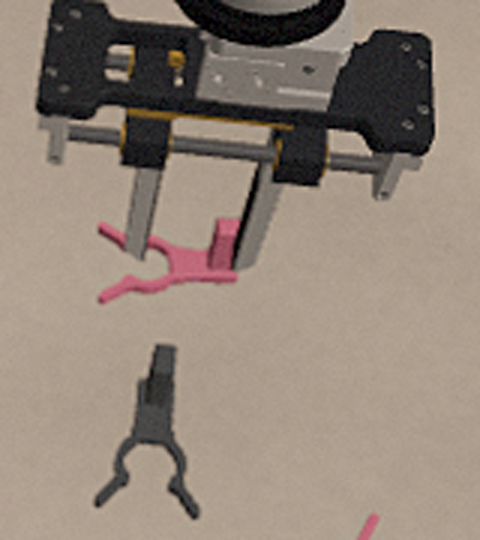

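The scene crop shows the larger clip's fin top at about pixel (395,176), against (393,178) predicted. That is a few mm off, well within the grip. I descend, pinch and lift.

```bash
python3 -m handwheel '[[-0.004,0.003,-0.04,0,50],[-0.004,0.003,-0.075,0,50],[-0.004,0.003,-0.095,0,50],[-0.004,0.003,-0.105,0,50],[-0.004,0.003,-0.112,0,50],[-0.004,0.003,-0.112,0,50]]'
python3 -m handwheel '[[0,0,0,0,0],[0,0,0,0,0],[0,0,0,0,0],[0,0,0,0,0],[0,0,0,0,0],[0,0,0,0,0],[0,0,0,0,0],[0,0,0,0,0]]'
python3 -m handwheel '[[0,0,0.02,0,0],[0,0,0.05,0,0],[0,0,0.09,0,0],[0,0,0.09,0,0]]'
python3 - <<'E'
from h import *
save('scene','s2.png',(340,60,160,180),3);save('top','t2.png')
s=observe();print(s['tcp_pos'],s['tcp_rot'],s['width'],s['time_s'],s['ft_force'])
E
```

```text
time_s: 3.05
tcp_pos: [0.4232, 0.2683, 0.0128]
tcp_rot: [1.0, 0.001, 0.0, 0.0]
ft_force: [-0.4, -0.3, 0.6]
width: 0.5
time_s: 3.85
tcp_pos: [0.4228, 0.2689, 0.013]
tcp_rot: [1.0, 0.002, 0.0, -0.0]
ft_force: [-0.4, -1.0, 4.2]
width: 0.147
time_s: 4.25
tcp_pos: [0.4257, 0.2708, 0.1066]
tcp_rot: [1.0, 0.002, 0.003, -0.002]
ft_force: [0.5, 0.1, -0.6]
width: 0.14
[0.42301994 0.26917332 0.1031543 ] [ 9.99998080e-01  1.80778135e-03  5.98025704e-04 -4.62676876e-04] 0.14397833562152493 4.35 [-0.68856232 -0.83423238 -1.02094826]
```

View pics/s2.png

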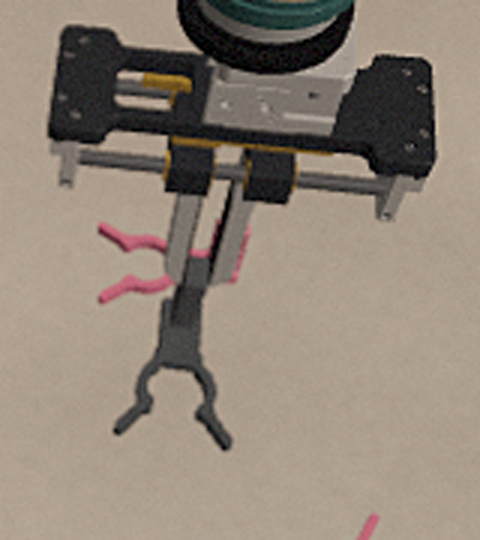

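The grip holds: opening about 14 mm, clip level, mouth toward +x. I carry it to the −x side of the spindle, lower it short of the washer and check the alignment.

```bash
python3 -m handwheel '[[0.017,-0.395,0.02,0,0],[0.017,-0.395,0.02,0,0],[0.017,-0.395,0.02,0,0],[0.017,-0.395,0.02,0,0],[0.017,-0.395,0.02,0,0],[0.017,-0.395,0.02,0,0],[0.017,-0.395,0.02,0,0],[0.017,-0.395,0.02,0,0],[0.017,-0.395,0.02,0,0],[0.017,-0.395,0.02,0,0],[0.017,-0.395,0.02,0,0],[0.017,-0.395,0.0,0,0],[0.017,-0.395,-0.02,0,0],[0.017,-0.395,-0.035,0,0],[0.017,-0.395,-0.045,0,0],[0.017,-0.395,-0.05,0,0],[0.017,-0.395,-0.05,0,0],[0.017,-0.395,-0.05,0,0]]'
python3 - <<'E'
from h import *
save('scene','s3.png',(90,140,160,130),5);save('top','t3.png',(380,130,90,110),5)
s=observe();p=np.array(s['tcp_pos']);print(p,s['tcp_rot'],s['width'],s['time_s'],s['ft_force'])
A=[[.581,-.126,.066],[.581,-.126,.038],p+[.052,0,-.009]]
for n in('scene','top'): print(proj(n,A))
# head by brightness/edges for check: 44mm circle at z .066
for n,f in(('top','t3'),('scene','s3')):
    P=np.array([[.581+.022*np.cos(a),-.126+.022*np.sin(a),.066] for a in np.linspace(0,6.28,40)])
    W=np.array([[.581+.045*np.cos(a),-.126+.045*np.sin(a),.038] for a in np.linspace(0,6.28,40)])
    T=[p+[.085,y,-.005] for y in(-.033,0,.033)]
    im=cv2.imread(f'pics/{f}.png');x0,y0=(380,130) if n=='top' else (90,140)
    for Q,c in((P,(0,0,255)),(W,(255,0,0)),(T,(0,255,0))):
        for q in proj(n,Q): cv2.circle(im,tuple(int(v) for v in (q-[x0,y0]+.5)*5),2,c,-1)
    cv2.imwrite(f'pics/{f}o.png',im)
a=cv2.imread('pics/s3o.png');b=cv2.imread('pics/t3o.png')
a=cv2.resize(a,(480,390));b=cv2.resize(b,(319,390));cv2.imwrite('pics/m3.png',np.hstack([a,b]))
E
```

```text
time_s: 6.15
tcp_pos: [0.4402, -0.1258, 0.0531]
tcp_rot: [1.0, 0.002, 0.0, 0.0]
ft_force: [-0.9, -0.3, -0.9]
width: 0.141
[ 0.44031859 -0.12614735  0.05334835] [9.99998107e-01 1.83298573e-03 6.39238039e-04 1.33972200e-04] 0.1405213199924832 6.25 [ 0.25549888  0.30262149 -0.80841331]
[[160.55232151 220.13617402]
 [165.65628914 227.38497726]
 [179.8781967  183.63061872]]
[[420.96851766 169.73531958]
 [418.39332146 171.68076954]
 [419.592547   207.08819596]]
```

View pics/m3.png

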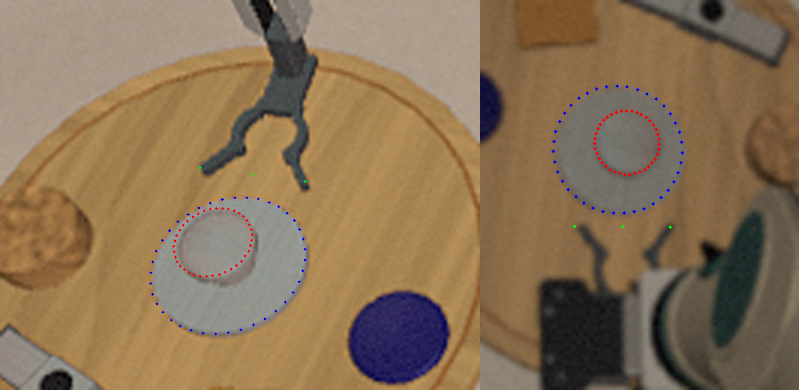

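The overlay matches in both views: washer, head and clip tips agree to within about 1–2 mm and the mouth is centred on the spindle. I press in along +x.

```bash
python3 -m handwheel '[[0.02,0,0,0,0],[0.035,0,0,0,0],[0.045,0,0,0,0],[0.05,0,0,0,0],[0.055,0,0,0,0],[0.06,0,0,0,0]]'
python3 -m handwheel '[[0.004,0,0,0,0],[0.008,0,0,0,0],[0.012,0,0,0,0],[0.016,0,0,0,0],[0.02,0,0,0,0]]'
python3 -m handwheel '[[0.003,0,0,0,0],[0.006,0,0,0,0],[0.009,0,0,0,0],[0.009,0,0,0,0]]'
python3 - <<'E'
from h import *
save('scene','s4.png',(90,140,160,130),5);save('top','t4.png',(380,130,90,110),5)
s=observe();print(s['tcp_pos'],s['width'],s['time_s'],s['ft_force'])
E
```

```text
time_s: 6.85
tcp_pos: [0.4994, -0.1262, 0.0528]
tcp_rot: [1.0, 0.002, -0.0, -0.0]
ft_force: [0.2, 0.2, -1.2]
width: 0.139
time_s: 7.35
tcp_pos: [0.5087, -0.1263, 0.0513]
tcp_rot: [1.0, 0.001, -0.01, -0.001]
ft_force: [-17.4, -1.8, 9.1]
width: 0.146
time_s: 7.75
tcp_pos: [0.5273, -0.1263, 0.0524]
tcp_rot: [1.0, 0.002, -0.001, -0.0]
ft_force: [-3.2, 0.1, -0.9]
width: 0.144
[ 0.52735318 -0.1262596   0.05240959] 0.14438742597627 7.85 [-2.92203701 -0.95937723 -0.01373539]
```

View pics/s4.png

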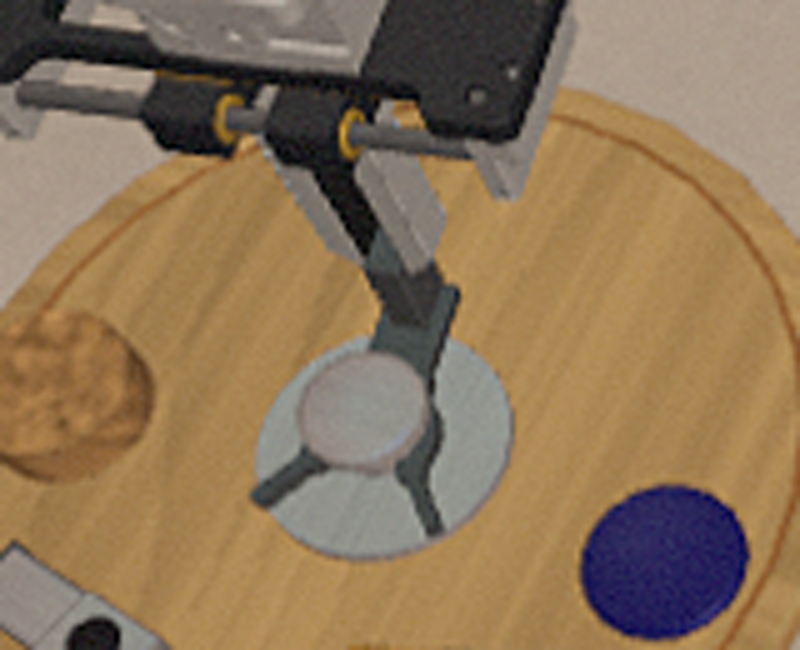

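The jaws closed behind the spindle: the push peaked at 17 N, then fell to 3 N. I press a few mm more to confirm it has bottomed, then relax and open a little.

```bash
python3 -m handwheel '[[0.003,0,0,0,0],[0.005,0,-0.001,0,0],[0.005,0,-0.001,0,0]]'
python3 -m handwheel '[[-0.004,0,0,0,0],[-0.004,0,0,0,0],[-0.004,0,0,0,40],[-0.004,0,0,0,40],[-0.004,0,0,0,40],[-0.004,0,0,0,40],[-0.004,0,0,0,40],[-0.004,0,0,0,40]]'
python3 -m handwheel '[[0,0,0.02,0,40],[0,0,0.05,0,40],[0,0,0.1,0,40],[-0.05,0.03,0.14,0,40],[-0.1,0.06,0.14,0,40],[-0.1,0.06,0.14,0,40],[-0.1,0.06,0.14,0,40]]'
python3 - <<'E'
from h import *
save('scene','s5.png');a=cv2.imread('pics/raw_s5.png')[130:280,80:260]
save('top','t5.png')
s=observe();print(s['tcp_pos'],s['width'],s['time_s'],s['ft_force'])
x,y=.581,-.126
E=[x,y,.042];L=[[x-.052,y,.087],[x-.063,y,.046],[x+.033,y-.03,.046],[x+.033,y+.03,.046]]
a=cv2.resize(a,None,fx=4,fy=4,interpolation=cv2.INTER_CUBIC)
for q in proj('scene',L): cv2.circle(a,tuple(int(v) for v in (q-[80,130]+.5)*4),3,(0,255,0),-1)
cv2.imwrite('pics/m5.png',a)
m=cv2.imread('pics/raw_s5.png');d=cv2.absdiff(m,cv2.imread('pics/raw_s0.png')).max(2);print('small clip change',(d[262:325,350:395]>40).sum())
E
```

```text
time_s: 8.15
tcp_pos: [0.5269, -0.1265, 0.0512]
tcp_rot: [1.0, 0.001, -0.006, -0.0]
ft_force: [-12.7, -1.2, 8.2]
width: 0.143
time_s: 8.95
tcp_pos: [0.5301, -0.1261, 0.0518]
tcp_rot: [1.0, 0.002, 0.0, 0.0]
ft_force: [0.6, 0.3, 0.6]
width: 0.401
time_s: 9.65
tcp_pos: [0.4268, -0.0643, 0.1926]
tcp_rot: [1.0, 0.003, -0.0, -0.0]
ft_force: [0.4, 0.3, -0.5]
width: 0.403
[ 0.43051379 -0.06613725  0.19230879] 0.40221765260333386 9.75 [ 0.87808953 -0.38108647  0.40298715]
small clip change 0
```

View pics/m5.png

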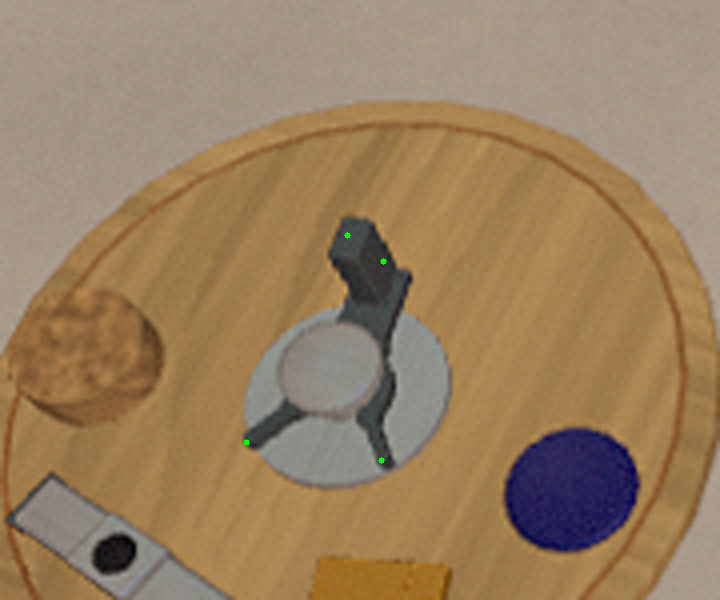

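The clip lies flat and released. Its fin top, near crop (350,232), and its tips, near (248,443) and (388,465), match the positions predicted for a seated clip to within about 2–3 mm. The small clip's pixels have not changed and the gripper is clear of everything. I hand in.

```bash
python3 -c "
from station import ticket; print(ticket.job_done())"
```

```text
the job is handed in; nothing more can be done
None
```

I gripped the larger dark clip by its fin, pressed it along +x into the spindle's groove until it snapped, then let go and moved the arm clear. The job was handed in at about 10 s of robot time; no verdict is reported.

- **Snap:** I read the push only at the end of each move, so true peaks may be higher. It read 17 N during the snap, above the stated 5–12 N, then fell to about 3 N. A further press rose to 13 N with no forward movement, so the clip has bottomed.
- **Final picture:** The clip lies flat on the washer. Its fin and jaw tips are within about 2–3 mm of the positions expected for a seated clip.
- **Smaller clip:** Its pixels in the scene view are unchanged from the start.
- **Disagreement:** The two cameras put the spindle axis about 4 mm apart in y (−0.128 and −0.124). I used −0.126, and the clip centred on it. No other check failed or disagreed.

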